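# Take the practice amp out of standby under its guard

## Robot

A 6-joint arm with a two-finger parallel gripper is mounted at the origin on the work surface. World frame = base frame: x ahead of the robot, y to its left, z up, the work surface at z = 0. Lengths are in mm, angles in rad, forces in N, time in s.
With the tool pointing down it reaches from about 300 to 775 mm from the base axis. Payload 14.6 kg.
Tool frame: the origin (TCP) lies on the centre line of the jaws, within the pads' length; the fingertips stand 19 mm ahead of it and the grasp point (between the pads) is the TCP (bot.tip_reach is the distance from the TCP to the fingertips, in mm); z points along the fingers, y is the line along which they close (so a half turn about z gives the same grasp; the last joint's range is limited). The gripper opens to 85 mm and grips with 20 to 120 N. Pads are 22 mm wide; open, the fingers measure 114 mm over their backs; the gripper's body (76 mm by 85 mm) begins 54 mm behind the grasp point. The pads swing forward as they close: fully open they stand 13 mm farther back than shut.
Start: joints at [1.193, 0.3, 1.521, -0, 1.321, -0.067], TCP at [168.199, 523.64, 250.281] pointing down, gripper open.
Joint ranges: [-3.03, 3.03], [-0.79, 2.21], [0.23, 2.52], [-1.04, 4.18], [0, 3.07], [-2.55, 2.55]. Speed limits (rad/s): [2.22, 2.22, 2.57, 3.14, 3.14, 3.14].

## Interface

Orientations are given as a unit quaternion [w, x, y, z].
In Python, from rig import bot gives the robot as it stands. Calls block until the motion is done:
- bot.move_to(position, orientation): joint-space move of the TCP to a pose.
- bot.servo_line(position, attitude=None, speed=150, until_force=None): straight line of the TCP; attitude=None keeps the orientation; speed is the mean speed in mm/s. With until_force (N) it stops when the force on the tool has changed by that much, and returns True; else False.
- bot.move_joints(angles): joint-space move.
- bot.move_gripper(opening, grip_force=None): finger opening in mm; grip_force is the grip in N (None keeps the last); returns when the fingers have stopped.
- bot.dwell(seconds).
- bot.ik(position, orientation): joint angles nearest the present ones, or None.
- bot.read_state(): the state.
- bot.read_camera(name): name is "side" or "top" or "wrist"; returns a dict with "image" (420x560x3 uint8, blue, green, red), "depth" (420x560 float32, mm along the optical axis (not along the pixel's ray), 0 where there is no reading), "fovy" (degrees; the focal length in pixels is half the picture's height over the tangent of half this angle, whatever the lens; pixels are square), "cx", "cy" (the principal point, pixels), "eye" and "attitude" of the camera in the world; the wrist camera has in their place "mount" (4x4, takes a point from camera to tool coordinates, whose origin is the TCP and whose axes are the flange's). Camera axes: x right, y down, z forward; pixel columns grow to the right and rows downward; lengths in mm; the calibration is good to about 2 mm. A picture is of the moment at which its call begins: read the wrist's pose just before it.
A pose or a line that the arm cannot do raises bot.MotionError and nothing moves.
- bot.finish_job(): hands the job in; it is judged then, once.
The state is a dict: "clock": time; "joint_positions": joint angles; "qvel": joint speeds; "effort": joint torques, N m; "ee_pos": TCP position; "tool_rot": TCP orientation; "ft_force": force on the tool from outside, world axes, zero at the start; "moment": the same for the moment, N m; "grip_width": finger opening in mm; "grip_force": force on a finger pad.
Only numpy, scipy, OpenCV 4.12 (cv2) and the standard library are available. Lean on these libraries where they do the work, as an engineer would, in place of code of your own. Each camera call takes 0.05 s, during which the arm holds its last target. There are 200 camera calls.

## Task

Switch the practice amp on: with a fingertip lift the spring-loaded guard on its top panel, push the standby toggle underneath over to its far side, away from the guard's lip, while the guard rests up on the finger, then draw the finger out and let the guard drop shut over the toggle. Do not pick anything up, and leave the pointer knob and the things lying around as they are.

Things in the scene. Friction and masses are not known exactly. Their poses are not given: they have to be found in the camera images.
- amp: Cream practice amp that stands fast: 170 mm deep (x) x 280 wide (y), cabinet top at 198 mm. Origin: centre of its underside, on the counter. x points from the grille (front) to the open back, y left, z up. Nickel control panel on top, upper face at z 200 mm, x -76 to +32. Low carrying handle along y at x +62, up to z 223 mm.
- switch_foot (a point): Point on the panel's upper face under the toggle's pivot, at amp x -22, y +55, z 200 mm; fixed to the amp, same axes. A 2 mm base plate 44 mm wide lies round it, from 31 mm in front to 35 mm behind.
- guard_hinge (a point): Middle of the guard's fixed hinge pin (along amp y): 27 mm behind the switch foot and 12 mm above the panel.
- guard (a joint): Guard angle, rad: 0 shut, grows as its front edge rises, stop at 1.35. A light spring and its weight close it from every angle (under 1 N at the lip): it stays up only while held. Pressed-metal cover over the toggle, 42 mm wide, 38 mm between its side cheeks, 43 mm high, open below at the front and sides.
- guard_lip (a point): Middle of the guard's free front edge; turns with it. Shut: 38 mm in front of the switch foot, 33 mm above the panel. The lip (42 mm wide, 2 mm thick) slopes back and down to 24 mm above the panel at 27 mm in front of the foot, then the cover rises. Cheeks begin 25 mm in front of the foot, 18 mm above the panel (9 mm at the hinge).
- toggle (a joint): Toggle angle, rad: 0 = standby, bat leaning 0.35 rad to the front (amp -x, towards the lip); 0.70 = on, leaning 0.35 rad to the back (amp +x, towards the hinge). It snaps over past the middle (0.35) and stays at either end; about 2 N at the tip moves it.
- toggle_tip (a point): Tip of the steel bat toggle, moving with it: 28 mm from its pivot, which lies 6 mm above the panel over the switch foot; so 32 mm above the panel and 10 mm in front of the foot (standby) or behind it (on). Bat 9 mm thick near the tip, 5 mm at its root.
- knob_pointer (a point): Tip of the pointer of the black pointer knob, 21 mm from the knob's upright axis (amp x -22, y -35 mm) and 13 mm above the panel. The knob is 20 mm tall, turns stiffly and must stay as set.
- tone_bar: Chrome steel tone bar, 76 x 20 x 24 mm, lying on the right-hand end of the amp's control panel; origin at the centre of its underside, length along its x. Loose, 190 g; leave it alone.
- pick_box: Walnut pick box, 79 x 104 x 35 mm, two amber horn picks on its lid, on the counter; origin at the centre of its underside. Loose; leave it alone.
- jack_plate: Brass jack plate, 40 x 40 x 4 mm, lying on the counter; origin at the centre of its underside. Loose; leave it alone.
- thumb_pick: Nickel thumb pick, a band 21 mm across and 16 mm high with a 26 mm blade, on the counter; origin at the centre of the band's underside. Loose; leave it alone.

How it is judged (in metres and radians):
On the way, in this order (a step that is already met when the one before it is completed fails the run):
1. the guard is lifted while the toggle is still in standby (value of joint guard above 0.2 rad and value of joint toggle below 0.2 rad), for 0.05 s.
2. the toggle is thrown over while the guard is held up (value of joint toggle above 0.55 rad and value of joint guard above 0.15 rad), for 0.05 s.
At the end, for the whole second after the job is handed in: The toggle stands in its on position (above 0.6 rad of 0.70), and the guard has dropped shut over it (below 0.05 rad) and is at rest (value of joint toggle above 0.6 rad and value of joint guard below 0.05 rad and velocity of joint guard below 0.1 rad/s); the robot touches nothing.
It fails at once if the toggle is thrown beneath a shut guard (value of joint toggle between 0.35 and 0.55 rad and value of joint guard below 0.1 rad).
It fails at once if the pointer knob is turned (its pointer moves more than 4 mm) (distance of knob_pointer from where it was at the start of the episode above 0.004 m).
It fails at once if a thing lying around is shifted, lifted or carried (more than 12 mm) (distance of any of tone_bar, pick_box, jack_plate, thumb_pick from where it was at the start of the episode above 0.012 m).
It also fails if it takes over 35 s, if anything falls off the work surface, if the arm or the gripper's body presses on something with over 40 N, if the wrist force passes 120 N, or if a joint passes its speed limit or range.

## Working session

There is one attempt and no reset: what is moved stays moved. The work goes in short steps, each a Python script; the robot and the scene stay as the last script left them, time stands still between calls to the robot, and variables do not carry over. Pictures are saved under pics/ and viewed, at most 10 in all, crops included, and the job is handed in when it is done.

```bash
ls; mkdir -p pics; python3 - <<'E'
from rig import bot
import cv2,numpy as np,pickle
d={}
for n in("top","side"):
    c=bot.read_camera(n); d[n]=c; cv2.imwrite(f"pics/{n}0.png",c["image"])
    print(n,c["fovy"],c["cx"],c["cy"],c["eye"],c["attitude"],(c["depth"]>0).mean())
pickle.dump(d,open("cams.pkl","wb"))
E
```

```text
pics
top 47.16088910094446 277.70561447441173 202.7594893589151 [ 450.50375686   10.56413151 1303.94558149] [-0.03221655  0.71447199 -0.69857008  0.02217464] 0.9961862244897959
side 47.74177856353926 278.4068686695916 206.87708026862134 [448.29482574 738.19676379 852.50354957] [ 0.03011047 -0.07232567  0.91688419 -0.3913895 ] 0.9962882653061225
```

View pics/top0.png

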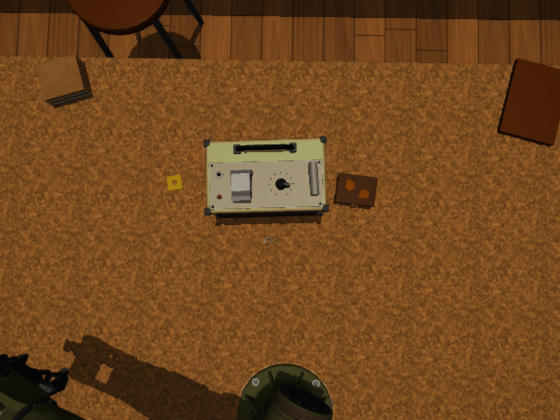

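View pics/side0.png

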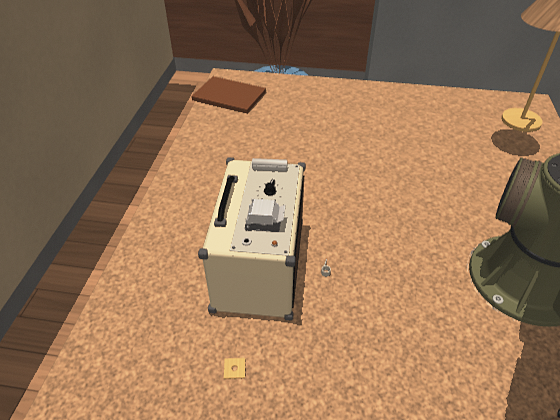

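The top view has +x up and +y left. The amp top spans px (206,140) to (327,212) with its front facing the robot, the guard is at (241,185), the knob at (282,184) and the tone bar at (313,178). The side view shows the grey guard at (263,213). Next I get the amp pose from depth and colour.

```bash
cat > h.py <<'E'
import numpy as np,cv2
from scipy.spatial.transform import Rotation as R
def rot(q): return R.from_quat(np.roll(q,-1))
def cloud(c,eye=None,M=None):
    h,w=c["depth"].shape; f=h/2/np.tan(np.radians(c["fovy"]/2))
    v,u=np.mgrid[:h,:w]; d=c["depth"].astype(float)
    P=np.stack([(u-c["cx"])/f*d,(v-c["cy"])/f*d,d],-1)
    M=rot(c["attitude"]).as_matrix() if M is None else M
    return P@M.T+(np.array(c["eye"]) if eye is None else eye)
E
python3 - <<'E'
import pickle; from h import *
from rig import bot
print("reach",bot.tip_reach, bot.read_state()["grip_width"])
d=pickle.load(open("cams.pkl","rb"))
for n in d:
    P=cloud(d[n]); box=(P[...,0]>250)&(P[...,0]<750)&(abs(P[...,1])<300)
    m=box&(P[...,2]>180)&(P[...,2]<250)
    k,l,s,_=cv2.connectedComponentsWithStats(m.astype(np.uint8)); m=l==1+s[1:,4].argmax()
    Q=P[m]; print(n,"counter z",np.median(P[...,2][box&(P[...,2]<20)]),"top z pct",np.percentile(Q[:,2],[5,30,50,70,95,99]).round(1))
    t=Q[(Q[:,2]>190)&(Q[:,2]<206)]
    r=cv2.minAreaRect(t[:,:2].astype(np.float32)); print("rect",r)
    b=np.array(cv2.boxPoints(r)); c=np.array(r[0]); 
    e=b-np.roll(b,1,0); e=e[np.argmax(np.hypot(*e.T))]; e=e*np.sign(e[1]); yaw=np.arctan2(-e[0],e[1]); print("yaw",yaw)
    A=(Q-np.r_[c,0])@R.from_euler("z",yaw).as_matrix()
    hi=A[(A[:,2]>228)]; print("guard hi amp xyz min/max",hi.min(0).round(1),hi.max(0).round(1),len(hi))
    kn=A[(A[:,2]>212)&(abs(A[:,1]+35)<30)&(A[:,0]<30)]; print("knob",kn.mean(0).round(1),len(kn))
    gd=A[(A[:,2]>212)&(abs(A[:,1]-55)<40)&(A[:,0]<40)]; print("guard",gd.min(0).round(1),gd.max(0).round(1))
E
```

```text
reach 19.0 85.51756306345214
top counter z -0.146561844313851 top z pct [194.3 198.  199.6 201.3 232.5 243.6]
rect ((600.3556518554688, 57.980369567871094), (176.3837127685547, 286.76666259765625), 2.6838858127593994)
yaw 0.04684279
guard hi amp xyz min/max [ -60.8 -112.2  228.2] [ 14.9  75.7 247.2] 514
knob [-23.  -38.8 218.4] 73
guard [-60.8  30.9 214.7] [ 11.3  79.3 247.2]
side counter z -0.9151440721262816 top z pct [190.6 197.2 198.6 200.1 234.6 242.2]
rect ((599.1511840820312, 58.374473571777344), (177.92100524902344, 288.7817687988281), 2.7051336765289307)
yaw 0.047213186
guard hi amp xyz min/max [-60.6  31.9 228. ] [  5.5  77.  244.7] 623
knob [-23.  -37.1 217.1] 74
guard [-60.6  31.9 212. ] [ 10.7  81.1 244.7]
```

```bash
cat >> h.py <<'E'
TH=np.radians(30); YAW=.047; AMP=np.array([599.7,58.2,0])
RA=R.from_euler("z",YAW).as_matrix(); FOOT=AMP+RA@[-22,55,200]
Z=np.array([np.sin(TH),0,-np.cos(TH)]); U=np.array([np.cos(TH),0,np.sin(TH)])
def quat(s): # tool x = s*U
    X=s*U; Y=np.cross(Z,X); return np.roll(R.from_matrix(RA@np.stack([X,Y,Z],1)).as_quat(),1)
def tcp(x,z,y=0,dz=0): # upper-front fingertip corner at (x,y,z) of the foot frame
    return FOOT+RA@(np.array([x,y,z+dz])-19*Z-11*U)
E
python3 - <<'E'
from h import *; from rig import bot
print(FOOT)
for s in(1,-1):
    j=bot.ik(tcp(-70,70),quat(s)); print(s,None if j is None else np.round(j,2))
s0=bot.read_state(); print(rot(s0["tool_rot"]).as_matrix().round(2))
s=1 if np.abs(np.array(bot.ik(tcp(-70,70),quat(1)))[5])<1.6 else -1
bot.move_gripper(0)
bot.move_to(tcp(-70,70),quat(s)); print("s",s)
st=bot.read_state(); print(st["clock"],st["ee_pos"],st["grip_width"],st["ft_force"])
for n in("side","wrist"):
    c=bot.read_camera(n); cv2.imwrite(f"pics/{n}1.png",c["image"] if n=="wrist" else cv2.resize(c["image"][100:310,150:430],None,fx=2.8,fy=2.8))
    if n=="side":
        P=(cloud(c)-FOOT)@RA; m=(abs(P[...,1])<30)&(P[...,2]>45)&(P[...,2]<100)&(abs(P[...,0]+70)<80)
        Q=P[m]; ax=(Q-[-70,0,70])@np.stack([Z,U],1); g=(abs(Q[:,1])<25)
        print("tip: along-axis max rel. corner",np.percentile(ax[g,0],[97,100]),"U range near tip",np.percentile(ax[g&(ax[:,0]>-20)],[2,98],axis=0)[:,1],"y",np.percentile(Q[g&(ax[:,0]>-20)][:,1],[2,98]))
E
```

```text
[575.14024613 112.10564432 200.        ]
1 [ 0.17 -0.07  1.94 -0.09  0.76  1.75]
-1 [ 0.17 -0.07  1.94 -0.09  0.76 -1.39]
[[-0.95  0.31 -0.  ]
 [ 0.31  0.95 -0.  ]
 [ 0.   -0.   -1.  ]]
s -1
2.7667 [486.19102182 108.43646155 280.92751878] -0.08399085377774876 [-0.2698911  -0.39363045  0.79783276]
tip: along-axis max rel. corner [-0.79431887  1.66578004] U range near tip [-18.92350736   0.28720171] y [-6.16545318 14.16744347]
```

View pics/side1.png

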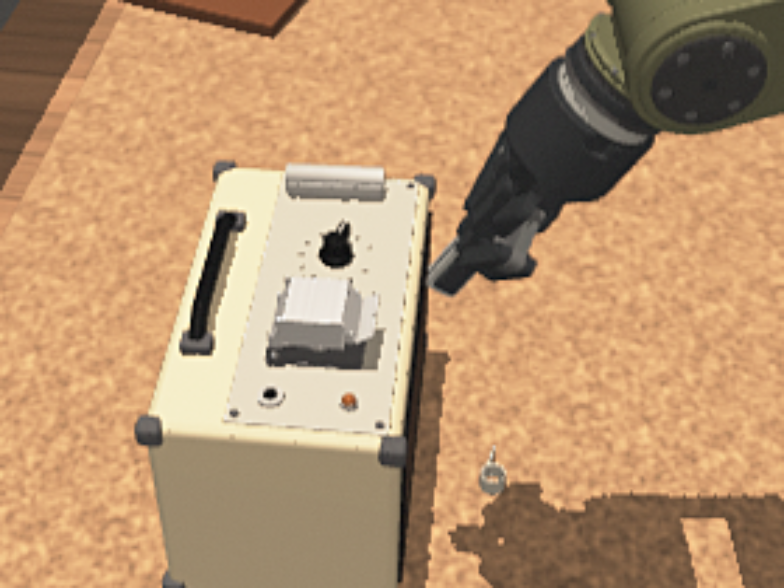

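View pics/wrist1.png

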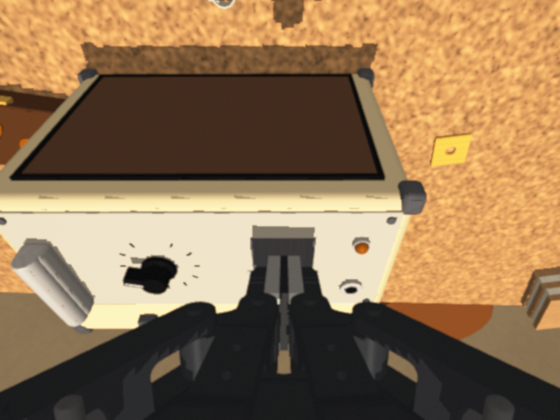

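The side crop shows the closed tip at (440,285), in front of the amp edge and level with the lip at (370,315). In the wrist view the fingertip pair and the lip are both centred on column 283, so they line up sideways. The tip is within about 1 mm of the model. Next I touch the panel to fix the height, then go under the lip and lift.

```bash
python3 - <<'E'
from h import *; from rig import bot
bot.servo_line(tcp(-34,60) if 0 else tcp(-50,40),speed=120)
bot.servo_line(tcp(-37,20),speed=80)
hit=bot.servo_line(tcp(-37,5),speed=10,until_force=3)
p=(np.array(bot.read_state()["ee_pos"])-tcp(0,0))@RA
print(hit,"upper corner by model at contact",p,"expected z 11")
bot.servo_line(tcp(p[0],p[2]+4),speed=30)
print(bot.read_state()["clock"],bot.read_state()["ft_force"])
c=bot.read_camera("side"); cv2.imwrite("pics/side2.png",cv2.resize(c["image"][170:270,200:330],None,fx=5,fy=5))
E
```

```text
True upper corner by model at contact [-3.69298624e+01 -9.95193138e-03  9.30992186e+00] expected z 11
5.0917 [ 0.23869163  0.0556062  -0.92349198]
```

View pics/side2.png

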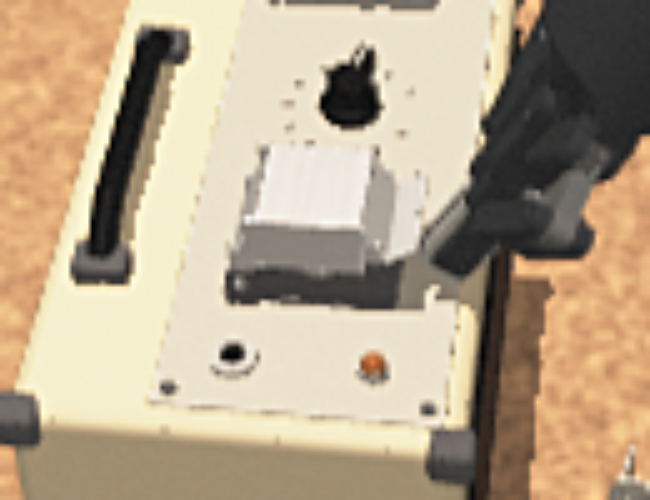

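In the side crop the fingertip at (440,265) stands just in front of and below the lip at (410,210). The contact was on the 198 mm cabinet top, where the model expects 9.0 and I read 9.3, so the height is right. Now I lift the guard.

```bash
python3 - <<'E'
from h import *; from rig import bot
for x,z in((-31,15),(-28,22),(-24,29),(-21,35)):
    bot.servo_line(tcp(x,z),speed=40); print(np.round(bot.read_state()["ft_force"],2))
print(bot.read_state()["clock"])
c=bot.read_camera("side"); cv2.imwrite("pics/side3.png",cv2.resize(c["image"][170:270,200:330],None,fx=5,fy=5))
P=(cloud(c)-FOOT)@RA; m=(abs(P[...,1])<25)&(P[...,2]>20)&(P[...,0]>-25)&(P[...,0]<35)&(c["image"].min(-1)>110)
print("guard top z",np.percentile(P[m][:,2],[50,90,99]))
E
```

```text
[-0.46  0.51 -0.3 ]
[-1.93 -0.11  1.04]
[-1.92 -0.4   0.13]
[-1.25  0.89  0.14]
6.45
guard top z [44.76562199 51.70627828 54.53049533]
```

View pics/side3.png

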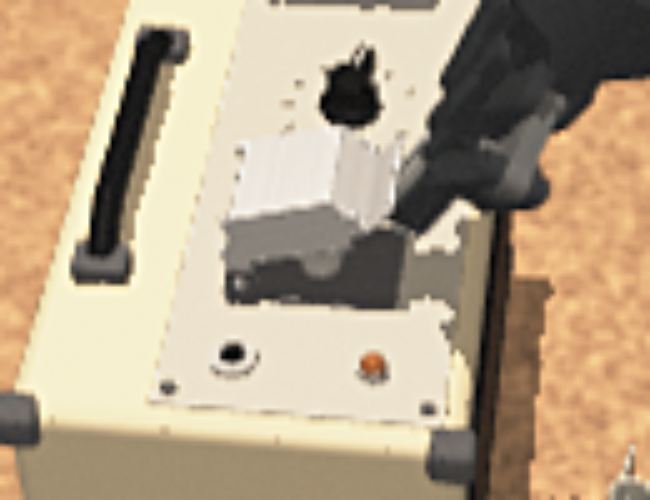

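The guard is up on the finger: its top edge rose from 43 to about 54 mm, which is about 0.25 rad, and the toggle at (325,262) is still in standby. I lift a little more for margin, then push the toggle over.

```bash
python3 - <<'E'
from h import *; from rig import bot
bot.servo_line(tcp(-21,43),speed=40); bot.dwell(.2)
for x,z,v in((-21,35,40),(-19,28,40),(-8,27,30),(1.5,27,30)):
    bot.servo_line(tcp(x,z),speed=v); print(np.round(bot.read_state()["ft_force"],2))
bot.dwell(.2)
print(bot.read_state()["clock"],bot.read_state()["ee_pos"],tcp(1.5,27))
c=bot.read_camera("side"); cv2.imwrite("pics/side4.png",cv2.resize(c["image"][170:270,200:330],None,fx=5,fy=5))
E
```

```text
[-0.81 -0.48  0.01]
[-0.05  0.63  0.08]
[-1.96 -0.08 -1.07]
[-1.11 -0.62 -0.27]
8.9167 [557.56797499 111.28279134 237.90354912] [557.6333209  111.28221243 237.95448267]
```

View pics/side4.png

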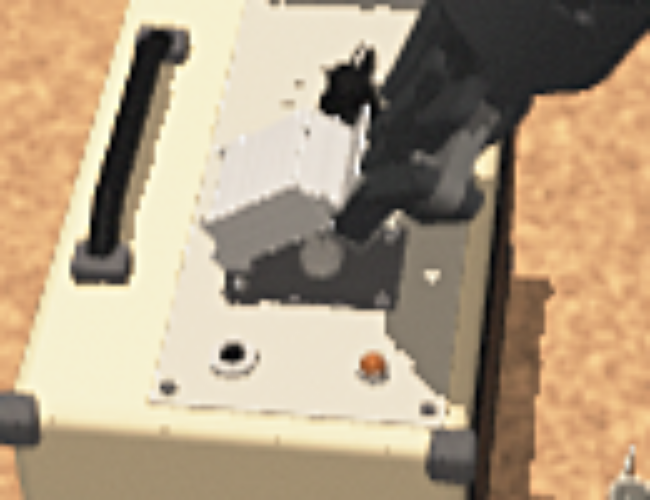

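The guard is well up on the finger. The fingertip stands past the toggle's middle (foot x +1.5), which puts the toggle at 0.6 rad or more, so it has snapped over. Now I withdraw along the reverse path.

```bash
python3 - <<'E'
from h import *; from rig import bot
for x,z,v in((-19,27,50),(-29,19,40),(-35,14,40),(-50,14,60),(-75,35,80),(-110,110,150)):
    bot.servo_line(tcp(x,z),speed=v)
bot.dwell(.3)
print(bot.read_state()["clock"],bot.read_state()["ft_force"])
c=bot.read_camera("side"); cv2.imwrite("pics/side5.png",cv2.resize(c["image"][170:270,200:330],None,fx=5,fy=5))
P=(cloud(c)-FOOT)@RA; m=(abs(P[...,1])<25)&(P[...,2]>20)&(P[...,0]>-45)&(P[...,0]<35)&(c["image"].min(-1)>110)
print("guard top z",np.percentile(P[m][:,2],[50,90,99]),P[m][:,0].min())
# ray points seen below the cheek: toggle bat
m=(abs(P[...,1])<15)&(P[...,2]>5)&(P[...,2]<22)&(abs(P[...,0])<25); print(P[m].round(0).tolist()[:12])
E
```

```text
12.2917 [ 1.08536133  0.37896997 -0.35828972]
guard top z [38.6458651  42.30006749 43.49893872] -39.19465648819464
[]
```

View pics/side5.png

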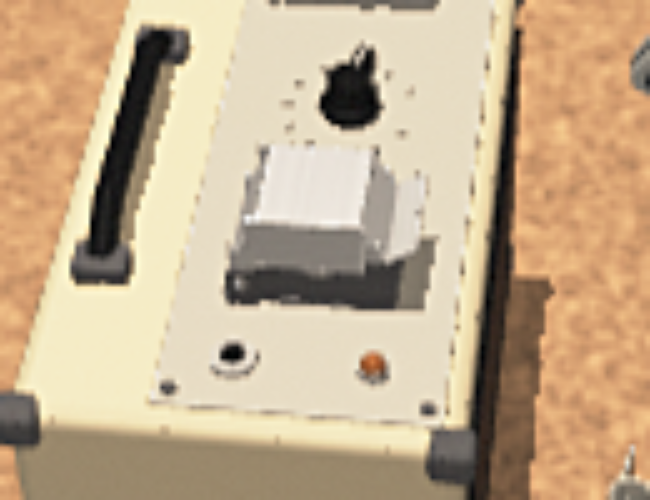

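The guard is shut again, with its top at 43 mm and its lip at foot x -39. The knob is unchanged and the arm is clear.

```bash
python3 -c "
from rig import bot
print(bot.finish_job())"
```

```text
the job is handed in; nothing more can be done
None
```

The job is handed in with no verdict returned: I lifted the guard on the fingertip, pushed the toggle over and let the guard drop shut; the toggle is on by the finger's position past its middle, as the camera could not see it under the guard.

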